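# Lock the wire guard onto the bench lamp

## Robot

A 7-joint arm with a two-finger parallel gripper is mounted at the origin on the work surface. World frame = base frame: x ahead of the robot, y to its left, z up, the work surface at z = 0. Lengths are in m, angles in degrees, forces in N, time in s.
With the tool pointing down it reaches from about 0.425 to 0.875 m from the base axis. Payload 4.7 kg.
Tool frame: the origin (TCP) lies at the very end of the fingers, on their centre line; the grasp point (between the pads) lies 19 mm behind it (env.grip_point_offset is the distance from the TCP to the grasp point, in m); z points along the fingers, y is the line along which they close (so a half turn about z gives the same grasp; the last joint's range is limited). The gripper opens to 87 mm and grips with 3 to 60 N. Pads are 19 mm wide; open, the fingers measure 117 mm over their backs; the gripper's body (75 mm by 190 mm) begins 51 mm behind the grasp point.
Start: joints at [69.391, 18.392, -4.016, 83.108, 1.295, 78.541, -3.26], TCP at [0.237, -0.605, 0.223] pointing down, gripper open.
Joint ranges: [-163.93, 163.93], [-17.29, 119.83], [-79.2, 71.16], [3.27, 140.29], [-89.18, 269.18], [5.43, 117.66], [-154.24, 154.24]. Speed limits (degrees/s): [147.25, 147.25, 180, 180, 180, 180, 180].

## Interface

Orientations are given as [roll, pitch, yaw] about the fixed x, y, z axes, in that order (R = Rz(yaw) Ry(pitch) Rx(roll)).
In Python, from cell import env gives the robot as it stands.
- The arm moves only by the tool jog_arm, never from a script. Its argument "motion" is a list of rows, each an object of numbers: "x", "y", "z": the shift along the tool's x, y, z in cm; "ax", "ay", "az": the turn, a rotation vector about the tool's x, y, z in degrees. In form: [{"x": .., "y": .., "z": .., "ax": .., "ay": .., "az": ..}, ...]. A call has exactly 5 rows; each row shifts and turns the commanded pose from where the row before left it, along the tool's axes as they then stand; what a row does not reach is not made up. A row lasts 1/10 s, in which the tool goes at most 50 mm and 8.59 degrees, less where a joint would pass 70% of its speed; a pose out of reach is approached as far as the arm can. A call is refused whole if a number of a shift passes 5 or a number of a turn 8.59, either way. A call with a gripper value outside its range is refused whole. "claw" is the gripper command: -1 is shut, 1 is fully open, values between are in proportion, set as the call begins (left out, the last holds). The fingers move at their own pace and stop on an object; "squeeze" is the grip in N (left out, the last holds). Time passes only in rows, so rows that do not move let the fingers close, or fill a call up. It gives the time, the measured TCP pose, the force, the opening and the grip force at its end, in the units of the state.
- env.get_obs(): the state, without advancing time (a new reading comes with each control period).
- env.read_camera(name): name is "scene" or "top" or "wrist"; returns the picture (384x512x3 uint8, red, green, blue); there is no depth.
- env.camera_params(name): a dict with "fx", "fy", "cx", "cy" (pixels), "extrinsics" (4x4, takes a point from world to camera coordinates). Camera axes: x right, y up, looking along -z (the intrinsics and any distortion apply to the point x, -y, -z); pixel columns grow to the right and rows downward; lengths in m; the calibration is good to about 2 mm. The wrist camera is an equidistant fisheye: a pixel r from the principal point sees the ray r / f radians off the axis. A picture is of the moment at which its call begins: read the wrist's pose just before it. camera_params takes no time and is no camera call; for the wrist camera it gives the pose at the moment of the call.
- env.sign_off(): hands the job in; it is judged then, once.
The state is a dict: "time_s": time; "qpos": joint angles; "joint_velocities": joint speeds; "effort": joint torques, N m; "tool_pos": TCP position; "tool_rot": TCP orientation; "force": force on the tool from outside, world axes, zero at the start; "wrist_torque": the same for the moment, N m; "grip_width": finger opening in m; "grasp_force": force on a finger pad.
Only numpy, scipy, OpenCV 4.12 (cv2) and the standard library are available. Lean on these libraries where they do the work, as an engineer would, in place of code of your own. Each camera call takes 0.05 s, during which the arm holds its last target. There are 200 camera calls.

## Task

Fit the wire guard with the three side pins onto the round lamp on the repair bench: lower it over the bulb so its pins go down the three slots in the lamp's collar, twist it clockwise (seen from above) to the end of the slots, and let the pins drop fully home into the locking notches. Do not strike the bulb, leave the other things on the bench where they are, and let go of the guard.

Things in the scene. Friction and masses are not known exactly. Their poses are not given: they have to be found in the camera images.
- lamp: Round lamp bolted to the bench facing up. Origin: centre of its underside, on the bench, z up. Grey base disc 132 mm across, 30 mm high; on it an aluminium collar (inner radius 46, outer 50, top 73 mm above the bench) with three alike J-shaped slots cut through its wall, entered from above at 0, 120 and 240 deg from the lamp's x axis. A black stub sticks out of the base on the -x side.
- collar (a point): Centre of the collar's open top, 73 mm above the bench. Each slot: entry 16 mm wide, open at the top, down to a ledge at 51 mm above the bench; from there a channel 51 to 65 mm high, under a closed lip, runs clockwise seen from above; centred 50 deg clockwise of the entry, a locking notch 13 mm wide goes down to 42 mm. The notch's far wall is full height: the end stop of the twist.
- bulb: White bulb fixed upright in the middle of the lamp, 42 mm across at most, its top 100 mm above the bench. Origin at its foot, 30 mm above the bench.
- guard: The guard to fit: loose steel wire cage, about 250 g, standing upright, ring down, 134 mm high with its tab. Origin: centre of the ring's underside, z up. Ring outer radius 42.5 mm (40 at its tapered foot), inner 39, 30 mm high. Three alike pins, 8 mm thick, stick out of the ring to 58 mm radius at 0, 120, 240 deg from the guard's x axis, centre lines 12 mm above the origin; any pin fits any slot.
- tab (a point): Centre of the dark upright finger tab on the guard's hub, on its axis, 116 mm above the guard's origin. Tab: 56 mm long along the guard's x axis (it points to pin 0), 14 mm thick along y (grip across this), 98 to 134 mm above the origin. Guard's origin above the bench: 65 mm as pins reach the slot mouths, 43 with pins on the ledges, 34 locked home, turned 50 deg clockwise from entry.
- slot0 (a point): centre of the open top of the lamp's entry slot 0 (collar mid-wall, radius 48 mm, at the collar's top 73 mm above the bench), at 0 deg from the lamp's x axis
- slot1 (a point): centre of the open top of the lamp's entry slot 1 (collar mid-wall, radius 48 mm, at the collar's top 73 mm above the bench), at 120 deg from the lamp's x axis
- slot2 (a point): centre of the open top of the lamp's entry slot 2 (collar mid-wall, radius 48 mm, at the collar's top 73 mm above the bench), at 240 deg from the lamp's x axis
- notch0 (a point): where a pin's centre line crosses the collar wall when locked in notch 0: radius 48 mm, 46 mm above the bench, 50 deg clockwise (seen from above) of slot 0
- notch1 (a point): where a pin's centre line crosses the collar wall when locked in notch 1: radius 48 mm, 46 mm above the bench, 50 deg clockwise (seen from above) of slot 1
- notch2 (a point): where a pin's centre line crosses the collar wall when locked in notch 2: radius 48 mm, 46 mm above the bench, 50 deg clockwise (seen from above) of slot 2
- spare_guard: bystander: a smaller wire guard, ring 64 mm across, no pins, a round stud 16 mm across on top instead of a tab, 90 mm high; origin at the centre of its underside
- flux_jar: bystander: small blue jar with a red lid, 48 mm across, 55 mm high; origin at the centre of its underside
- screwdriver: bystander: screwdriver 180 mm long lying on the bench
- red_pot: bystander: red plastic cup 60 mm across, 50 mm high; origin at the centre of its underside
- solder_reel: bystander: grey reel 56 mm across, 38 mm high, standing on its flange; origin at the centre of its underside
- brush: bystander: brush 160 mm long lying on the bench
- meter: bystander: yellow hand meter 150 x 75 x 32 mm lying on its back; origin at the centre of its underside
Not all that is in view belongs to the job. Leave any orange or yellow look-alike of the guard alone.

How it is judged:
By the outcome, as a careful person would: the job done as asked, in the order asked, and still so for the second after the job is handed in, with the robot touching nothing.
It also fails if it takes over 45 s, if anything falls off the work surface, if the arm or the gripper's body presses on something with over 40 N, if the wrist force passes 120 N, or if a joint passes its speed limit or range.

## Working session

There is one attempt and no reset: what is moved stays moved. The work goes in short steps, Python scripts to look and compute and a tool call to move; the robot and the scene stay as the last step left them, time stands still between calls to the robot, and variables do not carry over. Pictures are saved under pics/ and viewed, at most 11 in all, crops included, and the job is handed in when it is done.

Besides the shell and the picture viewer there is one more tool, called after "Request:" in YAML: its name, and indented under it one key for each argument. jog_arm: Moves the arm, as the interface text tells. Its arguments: {"type":"object","properties":{"motion":{"type":"array"},"claw":{"type":"number"},"squeeze":{"type":"number"}},"required":["motion"]}

```bash
mkdir -p pics; cat > h.py <<'E'
import numpy as np, cv2
from cell import env
def shot(n,f):
    p=env.camera_params(n); im=env.read_camera(n); cv2.imwrite('pics/'+f,im[:,:,::-1]); return im,p
def ray(p,u,v,fish=False):
    E=np.array(p['extrinsics']); x=(u-p['cx'])/p['fx']; y=(v-p['cy'])/p['fy']
    if fish:
        r=np.hypot(x,y); s=np.sin(r)/r if r>1e-9 else 1; d=np.array([x*s,-y*s,-np.cos(r)])
    else: d=np.array([x,-y,-1.])
    R=E[:3,:3]; return -R.T@E[:3,3], R.T@d
def onz(p,u,v,z,fish=False):
    o,d=ray(p,u,v,fish); return o+d*(z-o[2])/d[2]
def proj(p,P,fish=False):
    E=np.array(p['extrinsics']); c=E[:3,:3]@np.array(P)+E[:3,3]; x,y,z=c[0],-c[1],-c[2]
    if fish:
        t=np.arctan2(np.hypot(x,y),z); k=t/max(np.hypot(x,y),1e-9)
        return p['fx']*x*k+p['cx'],p['fy']*y*k+p['cy']
    return p['fx']*x/z+p['cx'],p['fy']*y/z+p['cy']
E
python3 - <<'E'
from h import *
a,p=shot('top','t0.png'); b,q=shot('scene','s0.png')
cv2.imwrite('pics/both0.png',cv2.resize(np.vstack([a,b])[:,:,::-1],None,fx=.78,fy=.78))
cv2.imwrite('pics/t0b.png',cv2.resize(a[:,:,::-1],None,fx=1.56,fy=1.56,interpolation=cv2.INTER_CUBIC))
for c in (p,q): print(c['fx'],c['cx'],c['cy'],np.round(ray(c,c['cx'],c['cy']),3))
o=env.get_obs(); print(o)
E
```

```text
477.458977056954 253.11245817673228 194.1320905500406 [[ 0.376  0.009  1.478]
 [ 0.128  0.005 -0.992]]
350.0794795814022 250.64279066684355 194.86826702783875 [[ 1.235 -0.119  0.712]
 [-0.723  0.134 -0.677]]
{'time_s': 0.1, 'qpos': array([69.3921919 , 18.43481284, -4.01641288, 83.16662873,  1.29391926,
       78.54077681, -3.26100563]), 'joint_velocities': array([ 0.03464077, -0.04370322,  0.06068524, -0.16249897,  0.04765005,
        0.06152104,  0.02199425]), 'effort': array([-5.04094041e-04, -4.92572057e+01, -4.06045401e-01, -3.13398314e+01,
       -6.41870778e-02,  3.95315664e-02,  7.69318126e-05]), 'tool_pos': array([ 0.23712788, -0.60468181,  0.22158224]), 'tool_rot': array([-1.79902955e+02,  4.05566738e-03,  2.14169928e+01]), 'force': array([-0.35172564,  0.11782972, -0.17730819]), 'wrist_torque': array([ 0.00476423, -0.02101907,  0.01276293]), 'grasp_force': 0.0, 'grip_width': 0.08686262193089488}
```

View pics/t0b.png

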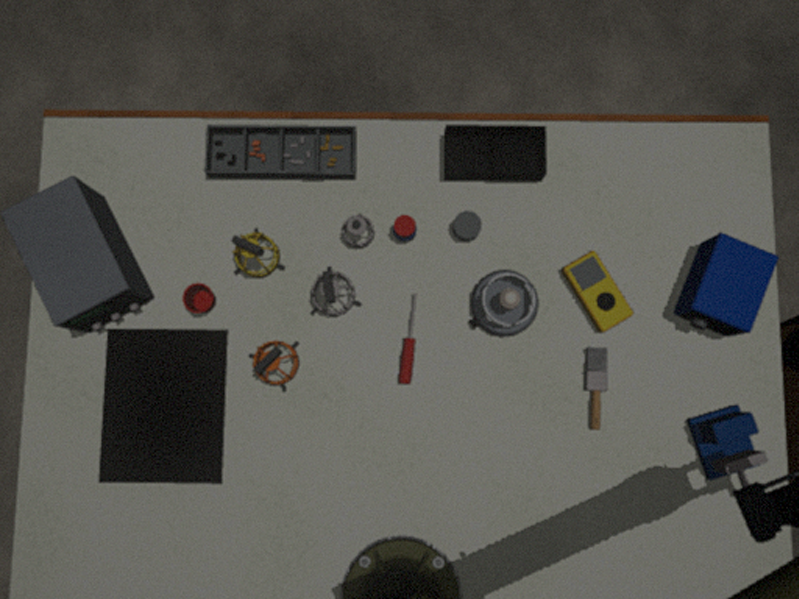

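View pics/s0.png

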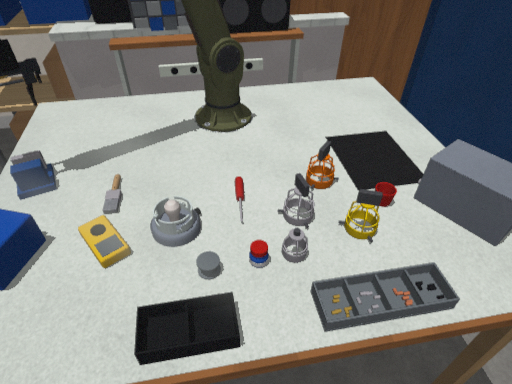

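The top view (scaled by 1.56) shows the grey guard at (335,292) with its tab from (325,272) to (333,303). The lamp is at (504,302) with its stub at (474,322). The orange and yellow look-alikes sit to the left of the guard.

```bash
python3 - <<'E'
from h import *
p=env.camera_params('top')
f=lambda u,v,z: np.round(onz(p,u/1.5625,v/1.5625,z),4)
print('tab',f(325,270,.134),f(333,303,.134),'mid',f(329,287,.134)); print('pins',f(312,311,.012),f(358,303,.012),f(330,268,.012))
print('lamp',f(504,302,.03),'stub',f(474,322,.015),'bulb',f(508,297,.1))
a=cv2.imread('pics/t0.png')
c1=cv2.resize(a[160:220,190:240],(500,600),interpolation=cv2.INTER_CUBIC)[:400]
c1=cv2.resize(a[165:210,190:240],(400,360),interpolation=cv2.INTER_CUBIC)
c2=cv2.resize(a[165:220,295:350],(400,400),interpolation=cv2.INTER_CUBIC)[:360]
cv2.imwrite('pics/c.png',np.clip(np.hstack([c1,c2]).astype(float)*1.6,0,255).astype(np.uint8))
E
```

```text
tab [0.6091 0.1457 0.134 ] [0.5485 0.1297 0.134 ] mid [0.5778 0.1377 0.134 ]
pins [0.5477 0.1819 0.012 ] [0.5646 0.0911 0.012 ] [0.6344 0.1482 0.012 ]
lamp [ 0.5672 -0.1956  0.03  ] stub [ 0.5289 -0.1383  0.015 ] bulb [ 0.5675 -0.1932  0.1   ]
```

View pics/c.png

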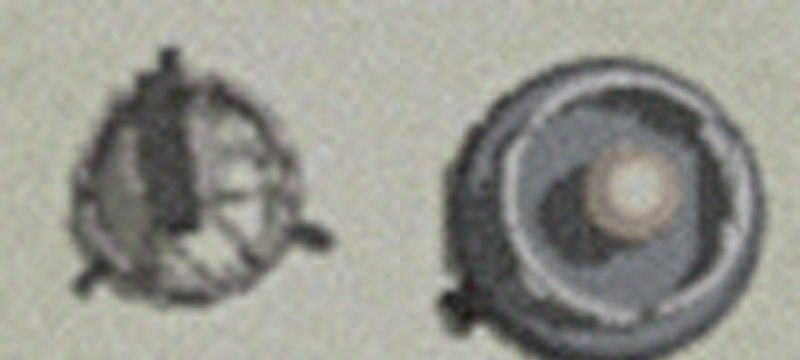

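```bash
cat >> h.py <<'E'
def plan(target,yaw,n,start=None):
    o=env.get_obs(); p=np.array(o['tool_pos']) if start is None else np.array(start[0]); y=o['tool_rot'][2] if start is None else start[1]
    dp=(np.array(target)-p)*100/n; dy=(yaw-y)/n
    for i in range(n):
        a=np.radians(y+dy*i); x=[np.cos(a),np.sin(a)]
        print('%d: x %.2f y %.2f z %.2f az %.2f'%(i,dp[0]*x[0]+dp[1]*x[1],dp[0]*x[1]-dp[1]*x[0],-dp[2],-dy))
E
python3 - <<'E'
from h import *
from scipy.spatial.transform import Rotation as R
o=env.get_obs(); p=env.camera_params('wrist'); E=np.array(p['extrinsics'])
T=R.from_euler('xyz',o['tool_rot'],degrees=True).as_matrix()
c,d=ray(p,p['cx'],p['cy'],True); print(p['fx'],p['cx'],T.T@(c-o['tool_pos']),T.T@d)
plan([.567,-.195,.27],64,15)
E
```

```text
297.3186396354542 252.08198497146003 [ 7.42608762e-02  1.21135629e-04 -1.61805193e-01] [-2.75590382e-01  1.10440099e-04  9.61275158e-01]
0: x 3.04 y -1.74 z -0.32 az -2.84
1: x 3.13 y -1.59 z -0.32 az -2.84
2: x 3.20 y -1.43 z -0.32 az -2.84
3: x 3.27 y -1.27 z -0.32 az -2.84
4: x 3.33 y -1.11 z -0.32 az -2.84
5: x 3.38 y -0.94 z -0.32 az -2.84
6: x 3.42 y -0.77 z -0.32 az -2.84
7: x 3.45 y -0.60 z -0.32 az -2.84
8: x 3.48 y -0.43 z -0.32 az -2.84
9: x 3.50 y -0.26 z -0.32 az -2.84
10: x 3.51 y -0.08 z -0.32 az -2.84
11: x 3.51 y 0.09 z -0.32 az -2.84
12: x 3.50 y 0.26 z -0.32 az -2.84
13: x 3.48 y 0.44 z -0.32 az -2.84
14: x 3.45 y 0.61 z -0.32 az -2.84
```

Request:
jog_arm:
  motion:
    - {"x": 3.0, "y": -1.7, "z": -0.3, "az": -2.85}
    - {"x": 3.1, "y": -1.6, "z": -0.3, "az": -2.85}
    - {"x": 3.2, "y": -1.4, "z": -0.3, "az": -2.85}
    - {"x": 3.3, "y": -1.3, "z": -0.3, "az": -2.85}
    - {"x": 3.3, "y": -1.1, "z": -0.3, "az": -2.85}
  claw: 0.1

```text
$.motion[0]: bad value
```

Request:
jog_arm:
  motion:
    - {"x": 3.4, "y": -0.9, "z": -0.3, "az": -2.85}
    - {"x": 3.4, "y": -0.8, "z": -0.3, "az": -2.85}
    - {"x": 3.45, "y": -0.6, "z": -0.3, "az": -2.85}
    - {"x": 3.5, "y": -0.4, "z": -0.3, "az": -2.85}
    - {"x": 3.5, "y": -0.3, "z": -0.3, "az": -2.85}

```text
$.motion[0]: bad value
```

Request:
jog_arm:
  motion:
    - {"x": 3.5, "y": -0.1, "z": -0.3, "az": -2.85}
    - {"x": 3.5, "y": 0.1, "z": -0.3, "az": -2.85}
    - {"x": 3.5, "y": 0.3, "z": -0.3, "az": -2.85}
    - {"x": 2.0, "y": 0.4, "z": -0.3, "az": -2.85}
    - {"x": 0, "y": 0, "z": 0, "az": -2.85}

```text
$.motion[0]: bad value
```

```bash
python3 - <<'E'
from h import *
a,p=shot('wrist','w1.png'); o=env.get_obs(); print(o['time_s'],o['tool_pos'],o['tool_rot'],o['joint_velocities'].round(1))
np.save('w1.npy',p,allow_pickle=True)
print(proj(p,[.567,-.195,.073],True))
cv2.imwrite('pics/w1b.png',cv2.resize(a[:,:,::-1],(800,600),interpolation=cv2.INTER_CUBIC))
E
```

```text
0.15 [ 0.23712742 -0.60475711  0.2217298 ] [-1.79917461e+02  6.60993215e-03  2.14142633e+01] [ 0.1 -0.1  0.1 -0.2 -0.1 -0.  -0. ]
(np.float64(71.92023327098846), np.float64(-119.92656373169504))
```

View pics/w1b.png

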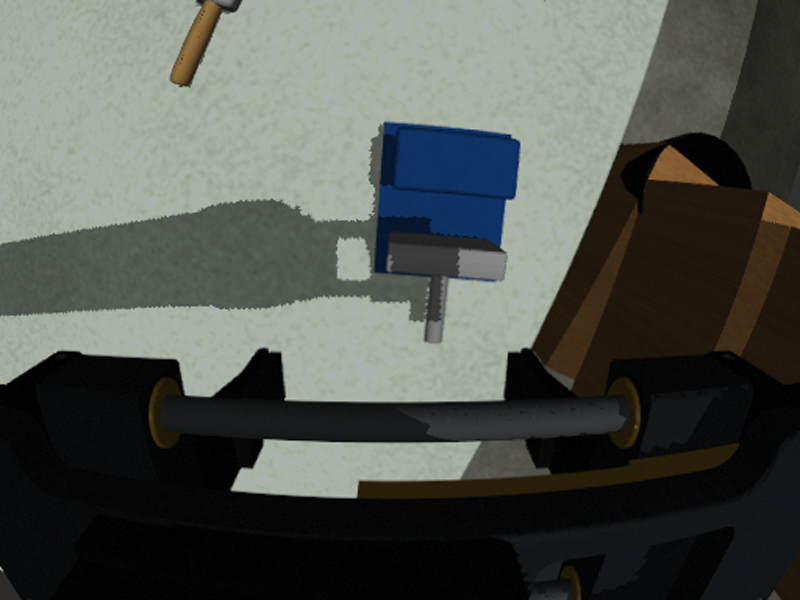

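This wrist picture shows only the vice. The gripper hides rows below 350, so the target has to sit ahead of the fingers. The moves were refused because every row needs all six keys.

Request:
jog_arm:
  motion:
    - {"x": 3.0, "y": -1.7, "z": -0.3, "ax": 0, "ay": 0, "az": -2.85}
    - {"x": 3.1, "y": -1.6, "z": -0.3, "ax": 0, "ay": 0, "az": -2.85}
    - {"x": 3.2, "y": -1.4, "z": -0.3, "ax": 0, "ay": 0, "az": -2.85}
    - {"x": 3.3, "y": -1.3, "z": -0.3, "ax": 0, "ay": 0, "az": -2.85}
    - {"x": 3.3, "y": -1.1, "z": -0.3, "ax": 0, "ay": 0, "az": -2.85}
  claw: 0.1

```text
time_s: 0.65
tool_pos: [0.3474, -0.4677, 0.2374]
tool_rot: [-180.0, 0.0, 35.8]
force: [0.4, -0.3, -0.7]
grip_width: 0.0548
grasp_force: 0.0
```

Request:
jog_arm:
  motion:
    - {"x": 3.4, "y": -0.9, "z": -0.3, "ax": 0, "ay": 0, "az": -2.85}
    - {"x": 3.4, "y": -0.8, "z": -0.3, "ax": 0, "ay": 0, "az": -2.85}
    - {"x": 3.4, "y": -0.6, "z": -0.3, "ax": 0, "ay": 0, "az": -2.85}
    - {"x": 3.5, "y": -0.4, "z": -0.3, "ax": 0, "ay": 0, "az": -2.85}
    - {"x": 3.5, "y": -0.3, "z": -0.3, "ax": 0, "ay": 0, "az": -2.85}

```text
time_s: 1.15
tool_pos: [0.4568, -0.3314, 0.2524]
tool_rot: [-180.0, 0.0, 50.0]
force: [0.4, -0.3, -0.3]
grip_width: 0.0479
grasp_force: 0.0
```

Request:
jog_arm:
  motion:
    - {"x": 3.5, "y": -0.1, "z": -0.3, "ax": 0, "ay": 0, "az": -2.85}
    - {"x": 3.0, "y": 0.1, "z": -0.3, "ax": 0, "ay": 0, "az": -2.85}
    - {"x": 2.0, "y": 0.3, "z": -0.3, "ax": 0, "ay": 0, "az": -2.85}
    - {"x": 0.5, "y": 0.4, "z": -0.3, "ax": 0, "ay": 0, "az": -2.85}
    - {"x": 0, "y": 0.6, "z": 0, "ax": 0, "ay": 0, "az": -2.85}

```text
time_s: 1.65
tool_pos: [0.5228, -0.2668, 0.265]
tool_rot: [180.0, 0.0, 64.4]
force: [0.5, 0.4, -0.2]
grip_width: 0.0479
grasp_force: 0.0
```

```bash
python3 - <<'E'
from h import *
a,p=shot('wrist','w2.png'); o=env.get_obs(); print(o['time_s'],o['tool_pos'],o['tool_rot'],o['joint_velocities'].round(1))
np.save('w2.npy',p,allow_pickle=True)
print(proj(p,[.567,-.195,.073],True))
cv2.imwrite('pics/w2b.png',cv2.resize(a[:,:,::-1],(800,600),interpolation=cv2.INTER_CUBIC))
E
```

```text
1.7 [ 0.52294501 -0.26820477  0.26445497] [1.79965739e+02 1.71929404e-02 6.44568528e+01] [ 0.7 -0.6  1.2  1.5 -0.3  0.3 -5.5]
(np.float64(260.25241566803965), np.float64(102.91173134747744))
```

View pics/w2b.png

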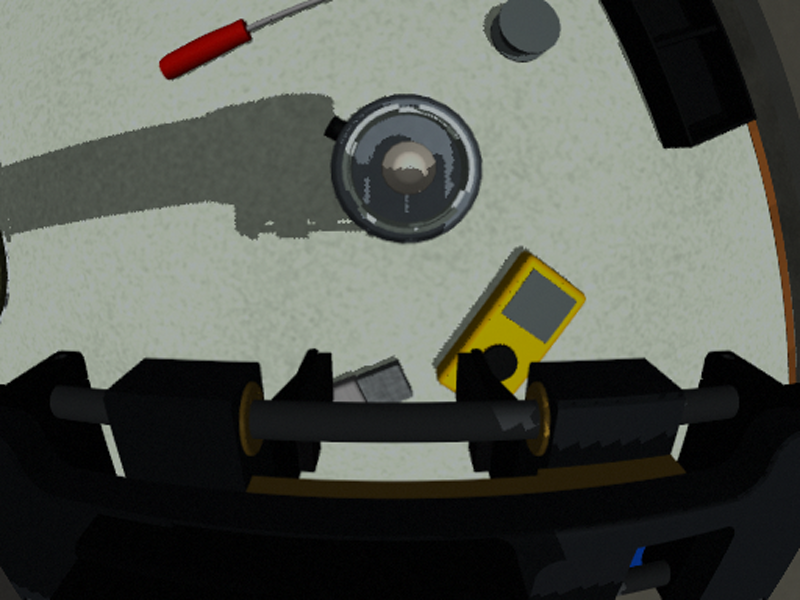

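The lamp is at (408,168) in the 800x600 wrist view, with the stub at (336,127). The collar rim is bright and shows gaps. I'll rectify the view onto the collar-top plane.

```bash
cat >> h.py <<'E'
def rect(im,p,c,z,half=.08,n=400,fish=True):
    g=np.linspace(-half,half,n); X,Y=np.meshgrid(c[0]+g,c[1]-g)  # col=+x, row down=-y
    m=np.array([[proj(p,(X[i,j],Y[i,j],z),fish) for j in range(n)] for i in range(n)],np.float32)
    return cv2.remap(im,m[...,0],m[...,1],cv2.INTER_CUBIC)
E
python3 - <<'E'
from h import *
a,p=shot('wrist','w3.png'); o=env.get_obs(); print(o['tool_pos'],o['joint_velocities'].round(1))
np.save('w3.npy',p,allow_pickle=True)
c=[.567,-.195]
r=rect(a,p,c,.073); r2=rect(a,p,c,.03)
cv2.imwrite('pics/r3.png',np.clip(np.hstack([r,r2])[:,:,::-1].astype(float)*1.5,0,255).astype(np.uint8)); 
# base-disc outline: dark-on-light bench, circle fit by outermost edge along rays (plane z=.03)
g=cv2.GaussianBlur(cv2.cvtColor(r2,cv2.COLOR_RGB2GRAY),(0,0),1.5).astype(float)
np.save('r3.npy',r)
E
```

```text
[ 0.52215731 -0.26844045  0.26420655] [ 0.5 -0.5  0.6  1.  -0.5  0.4 -2.5]
```

View pics/r3.png

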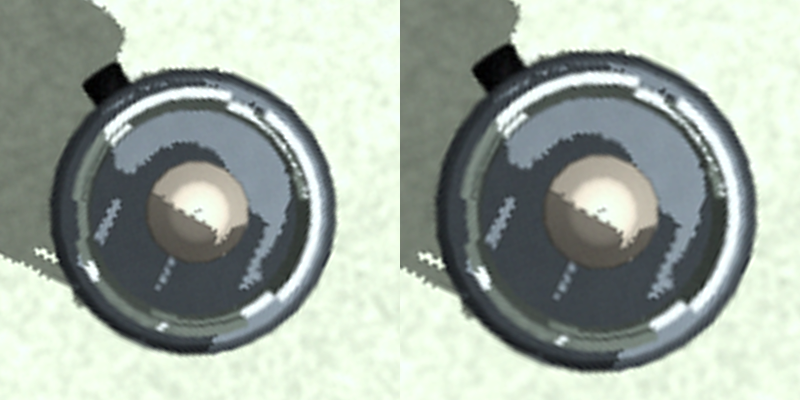

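```bash
python3 - <<'E'
from h import *
from scipy.optimize import least_squares
a=cv2.imread('pics/w3.png')[:,:,::-1].copy(); p=np.load('w3.npy',allow_pickle=True).item()
c=np.array([.567,-.197])
def prof(z,r0,r1,c):
    th=np.radians(np.arange(0,360,2)); rr=np.arange(r0,r1,.0003)
    m=np.array([[proj(p,(c[0]+r*np.cos(t),c[1]+r*np.sin(t),z),True) for r in rr] for t in th],np.float32)
    return th,rr,cv2.remap(a,m[...,0],m[...,1],cv2.INTER_CUBIC)
def fit(pts):
    s=least_squares(lambda q:np.hypot(pts[:,0]-q[0],pts[:,1]-q[1])-q[2],[*c,.05],loss='soft_l1',f_scale=.0005).x; return s
# disc outer edge
th,rr,P=prof(.03,.054,.076,c); G=cv2.GaussianBlur(cv2.cvtColor(P,cv2.COLOR_RGB2GRAY).astype(np.float32),(0,0),1.5)
d=np.gradient(G,axis=1); k=d.argmax(1); ok=d.max(1)>4
pts=np.c_[c[0]+rr[k]*np.cos(th),c[1]+rr[k]*np.sin(th)][ok]; s=fit(pts); print('disc z.03',s.round(4),ok.sum())
# bulb (warm colour) centroid at z=.085
r=rect(a,p,c,.08).astype(int); m=(r[...,0]-r[...,2]>12); yy,xx=np.nonzero(m[120:280,120:280]); print('bulb',c[0]+(xx.mean()+120-199.5)*.000401,c[1]-(yy.mean()+120-199.5)*.000401,m[120:280,120:280].sum(), 'r', np.sqrt(m[120:280,120:280].sum()/np.pi)*.4)
# stub
for z in (.015,.025):
    r=rect(a,p,c,z,.1,500); g=r.max(2); m=np.zeros(g.shape,np.uint8); m[40:170,60:200]=(g[40:170,60:200]<14)
    n,l,st,ce=cv2.connectedComponentsWithStats(m); i=1+st[1:,4].argmax(); w=c+np.array([ce[i][0]-249.5,249.5-ce[i][1]])*.0004008
    print('stub',z,w,st[i],'lamp yaw',np.degrees(np.arctan2(*(s[:2]-w)[::-1])))
    ang=cv2.minAreaRect(np.argwhere(l==i)[:,::-1].astype(np.float32)); print(ang)
th,rr,P=prof(.073,.038,.056,np.array([.567,-.1985]))
cv2.imwrite('pics/pol.png',np.clip(cv2.resize(P.transpose(1,0,2)[::-1,:,::-1],(792,360),interpolation=cv2.INTER_CUBIC).astype(float)*2,0,255).astype(np.uint8))
E
```

```text
disc z.03 [ 0.5654 -0.1996  0.0645] 179
bulb 0.5712311445634266 -0.19319198640856672 2428 r 11.120118011274837
stub 0.015 [ 0.52474042 -0.13964887] [ 120   84   50   47 1195] lamp yaw -55.881711579869034
((144.92425537109375, 106.69014739990234), (29.493722915649414, 47.1786003112793), 55.40770721435547)
stub 0.025 [ 0.52547965 -0.1411242 ] [ 123   89   49   46 1142] lamp yaw -55.707266214347214
((146.80848693847656, 110.25936126708984), (28.850698471069336, 46.02705764770508), 54.090274810791016)
```

View pics/pol.png

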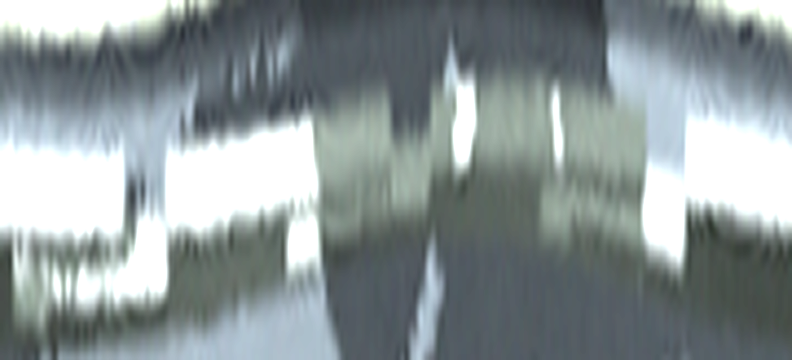

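Unwrapping the collar puts the slots at columns 145, 411 and 665. That gives slots at 64, 184 and 304 deg, and the stub direction agrees. The lamp centre comes out at about (0.5655, -0.1997). Next is the guard.

```bash
python3 - <<'E'
from h import *
plan([.502,.119,.29],14,10)
E
```

```text
0: x 3.40 y -1.87 z -0.26 az 5.02
1: x 3.22 y -2.16 z -0.26 az 5.02
2: x 3.02 y -2.43 z -0.26 az 5.02
3: x 2.80 y -2.69 z -0.26 az 5.02
4: x 2.55 y -2.92 z -0.26 az 5.02
5: x 2.29 y -3.13 z -0.26 az 5.02
6: x 2.00 y -3.32 z -0.26 az 5.02
7: x 1.71 y -3.48 z -0.26 az 5.02
8: x 1.39 y -3.62 z -0.26 az 5.02
9: x 1.07 y -3.73 z -0.26 az 5.02
```

Request:
jog_arm:
  motion:
    - {"x": 3.4, "y": -1.9, "z": -0.3, "ax": 0, "ay": 0, "az": 5}
    - {"x": 3.2, "y": -2.2, "z": -0.3, "ax": 0, "ay": 0, "az": 5}
    - {"x": 3.0, "y": -2.4, "z": -0.3, "ax": 0, "ay": 0, "az": 5}
    - {"x": 2.8, "y": -2.7, "z": -0.3, "ax": 0, "ay": 0, "az": 5}
    - {"x": 2.6, "y": -2.9, "z": -0.3, "ax": 0, "ay": 0, "az": 5}

```text
time_s: 2.25
tool_pos: [0.5109, -0.0733, 0.2795]
tool_rot: [180.0, 0.0, 38.8]
force: [0.3, 0.7, -0.1]
grip_width: 0.0482
grasp_force: 0.0
```

Request:
jog_arm:
  motion:
    - {"x": 2.3, "y": -3.1, "z": -0.3, "ax": 0, "ay": 0, "az": 5}
    - {"x": 2.0, "y": -3.3, "z": -0.3, "ax": 0, "ay": 0, "az": 5}
    - {"x": 1.7, "y": -3.5, "z": -0.2, "ax": 0, "ay": 0, "az": 5}
    - {"x": 1.4, "y": -3.6, "z": -0.2, "ax": 0, "ay": 0, "az": 5}
    - {"x": 1.1, "y": -3.7, "z": -0.2, "ax": 0, "ay": 0, "az": 5}

```text
time_s: 2.75
tool_pos: [0.5015, 0.1196, 0.2916]
tool_rot: [179.9, 0.0, 13.8]
force: [1.5, 0.5, -0.1]
grip_width: 0.0479
grasp_force: 0.0
```

Request:
jog_arm:
  motion:
    - {"x": 0, "y": 0, "z": 0, "ax": 0, "ay": 0, "az": 0}
    - {"x": 0, "y": 0, "z": 0, "ax": 0, "ay": 0, "az": 0}
    - {"x": 0, "y": 0, "z": 0, "ax": 0, "ay": 0, "az": 0}
    - {"x": 0, "y": 0, "z": 0, "ax": 0, "ay": 0, "az": 0}
    - {"x": 0, "y": 0, "z": 0, "ax": 0, "ay": 0, "az": 0}

```text
time_s: 3.25
tool_pos: [0.5021, 0.1176, 0.2913]
tool_rot: [180.0, 0.0, 14.0]
force: [0.0, -0.5, 0.0]
grip_width: 0.0478
grasp_force: 0.0
```

```bash
python3 - <<'E'
from h import *
a,p=shot('wrist','w4.png'); o=env.get_obs(); print(o['time_s'],o['tool_pos'],o['tool_rot'],o['joint_velocities'].round(1))
np.save('w4.npy',p,allow_pickle=True)
c=[.58,.139]
r=rect(a,p,c,.134); r2=rect(a,p,c,.012)
cv2.imwrite('pics/r4.png',np.clip(np.hstack([r,r2])[:,:,::-1].astype(float)*1.5,0,255).astype(np.uint8)); 
E
```

```text
3.3 [0.50210068 0.11791465 0.29139393] [1.79990096e+02 1.74841927e-02 1.40568215e+01] [-0.2  0.  -0.4 -0.1  0.   0.  -0.2]
```

View pics/r4.png

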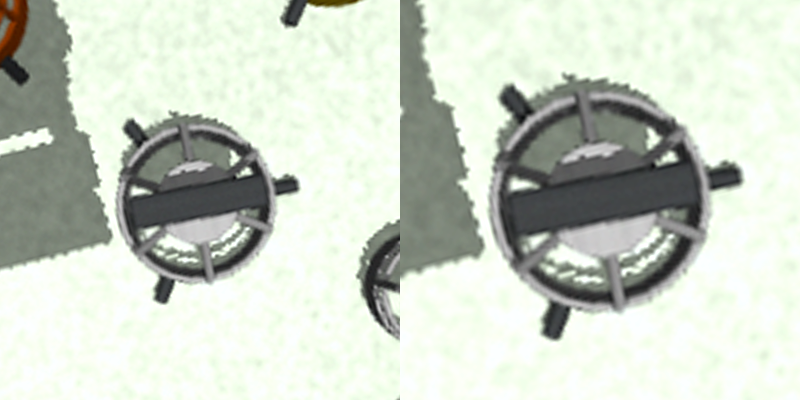

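The rectified views give the tab centre at pixel (201,201), about (0.580, 0.1387), with pin tips at (340,175), (106,92) and (150,335). The guard's yaw is therefore about 10 deg.

```bash
python3 - <<'E'
from h import *
plan([.580,.1387,.165],10,4); plan([.580,.1387,.102],10,4,([.580,.1387,.165],10))
E
```

```text
0: x 2.02 y -0.03 z 3.16 az 1.01
1: x 2.01 y -0.07 z 3.16 az 1.01
2: x 2.01 y -0.10 z 3.16 az 1.01
3: x 2.01 y -0.14 z 3.16 az 1.01
0: x 0.00 y 0.00 z 1.58 az -0.00
1: x 0.00 y 0.00 z 1.58 az -0.00
2: x 0.00 y 0.00 z 1.58 az -0.00
3: x 0.00 y 0.00 z 1.58 az -0.00
```

Request:
jog_arm:
  motion:
    - {"x": 2.0, "y": 0, "z": 3.2, "ax": 0, "ay": 0, "az": 1}
    - {"x": 2.0, "y": -0.1, "z": 3.2, "ax": 0, "ay": 0, "az": 1}
    - {"x": 2.0, "y": -0.1, "z": 3.2, "ax": 0, "ay": 0, "az": 1}
    - {"x": 2.0, "y": -0.1, "z": 3.0, "ax": 0, "ay": 0, "az": 1}
    - {"x": 0, "y": 0, "z": 0, "ax": 0, "ay": 0, "az": 0}

```text
time_s: 3.8
tool_pos: [0.5781, 0.1382, 0.1602]
tool_rot: [-179.9, 0.5, 10.1]
force: [-0.7, -0.5, -0.4]
grip_width: 0.0478
grasp_force: 0.0
```

Request:
jog_arm:
  motion:
    - {"x": 0, "y": 0, "z": 1.6, "ax": 0, "ay": 0, "az": 0}
    - {"x": 0, "y": 0, "z": 1.6, "ax": 0, "ay": 0, "az": 0}
    - {"x": 0, "y": 0, "z": 1.6, "ax": 0, "ay": 0, "az": 0}
    - {"x": 0, "y": 0, "z": 1.6, "ax": 0, "ay": 0, "az": 0}
    - {"x": 0, "y": 0, "z": 0, "ax": 0, "ay": 0, "az": 0}

```text
time_s: 4.3
tool_pos: [0.5774, 0.1386, 0.099]
tool_rot: [180.0, 0.2, 10.2]
force: [0.3, 0.1, -0.5]
grip_width: 0.0478
grasp_force: 0.0
```

Request:
jog_arm:
  motion:
    - {"x": 0, "y": 0, "z": 0, "ax": 0, "ay": 0, "az": 0}
    - {"x": 0, "y": 0, "z": 0, "ax": 0, "ay": 0, "az": 0}
    - {"x": 0, "y": 0, "z": 0, "ax": 0, "ay": 0, "az": 0}
    - {"x": 0, "y": 0, "z": 0, "ax": 0, "ay": 0, "az": 0}
    - {"x": 0, "y": 0, "z": 0, "ax": 0, "ay": 0, "az": 0}
  claw: -1
  squeeze: 30

```text
time_s: 4.8
tool_pos: [0.5796, 0.1395, 0.1019]
tool_rot: [180.0, -0.0, 10.2]
force: [0.3, -0.3, 0.8]
grip_width: 0.016
grasp_force: 0.0
```

Request:
jog_arm:
  motion:
    - {"x": 0, "y": 0, "z": 0, "ax": 0, "ay": 0, "az": 0}
    - {"x": 0, "y": 0, "z": 0, "ax": 0, "ay": 0, "az": 0}
    - {"x": 0, "y": 0, "z": -0.5, "ax": 0, "ay": 0, "az": 0}
    - {"x": 0, "y": 0, "z": -1.5, "ax": 0, "ay": 0, "az": 0}
    - {"x": 0, "y": 0, "z": -2, "ax": 0, "ay": 0, "az": 0}

```text
time_s: 5.3
tool_pos: [0.5783, 0.1393, 0.1414]
tool_rot: [-180.0, 0.2, 10.2]
force: [0.4, -0.3, -2.6]
grip_width: 0.0136
grasp_force: 30.0
```

```bash
python3 - <<'E'
from h import *
o=env.get_obs();s=o['tool_pos']
plan([s[0],s[1]-.03,.225],15,3); plan([.5655,-.1997,.25],64,12,([s[0],s[1]-.03,.225],15))
E
```

```text
0: x -0.18 y 0.98 z -2.79 az -1.61
1: x -0.20 y 0.98 z -2.79 az -1.61
2: x -0.23 y 0.97 z -2.79 az -1.61
0: x -0.77 y 2.46 z -0.21 az -4.08
1: x -0.94 y 2.40 z -0.21 az -4.08
2: x -1.11 y 2.33 z -0.21 az -4.08
3: x -1.27 y 2.24 z -0.21 az -4.08
4: x -1.43 y 2.14 z -0.21 az -4.08
5: x -1.58 y 2.04 z -0.21 az -4.08
6: x -1.72 y 1.92 z -0.21 az -4.08
7: x -1.85 y 1.79 z -0.21 az -4.08
8: x -1.98 y 1.66 z -0.21 az -4.08
9: x -2.09 y 1.51 z -0.21 az -4.08
10: x -2.19 y 1.36 z -0.21 az -4.08
11: x -2.28 y 1.20 z -0.21 az -4.08
```

Request:
jog_arm:
  motion:
    - {"x": -0.2, "y": 1.0, "z": -2.8, "ax": 0, "ay": 0, "az": -1.6}
    - {"x": -0.2, "y": 1.0, "z": -2.8, "ax": 0, "ay": 0, "az": -1.6}
    - {"x": -0.2, "y": 1.0, "z": -2.8, "ax": 0, "ay": 0, "az": -1.6}
    - {"x": -0.8, "y": 2.5, "z": -0.2, "ax": 0, "ay": 0, "az": -4.1}
    - {"x": -0.9, "y": 2.4, "z": -0.2, "ax": 0, "ay": 0, "az": -4.1}

```text
time_s: 5.8
tool_pos: [0.5779, 0.0573, 0.2317]
tool_rot: [179.9, -0.1, 23.5]
force: [-0.1, -0.8, -3.2]
grip_width: 0.0139
grasp_force: 30.0
```

Request:
jog_arm:
  motion:
    - {"x": -1.1, "y": 2.3, "z": -0.2, "ax": 0, "ay": 0, "az": -4.1}
    - {"x": -1.3, "y": 2.2, "z": -0.2, "ax": 0, "ay": 0, "az": -4.1}
    - {"x": -1.4, "y": 2.1, "z": -0.2, "ax": 0, "ay": 0, "az": -4.1}
    - {"x": -1.6, "y": 2.0, "z": -0.2, "ax": 0, "ay": 0, "az": -4.1}
    - {"x": -1.7, "y": 1.9, "z": -0.2, "ax": 0, "ay": 0, "az": -4.1}

```text
time_s: 6.3
tool_pos: [0.5714, -0.0709, 0.2405]
tool_rot: [180.0, -0.0, 43.9]
force: [-0.0, -0.2, -4.0]
grip_width: 0.0136
grasp_force: 30.0
```

Request:
jog_arm:
  motion:
    - {"x": -1.9, "y": 1.8, "z": -0.2, "ax": 0, "ay": 0, "az": -4.1}
    - {"x": -2.0, "y": 1.7, "z": -0.2, "ax": 0, "ay": 0, "az": -4.1}
    - {"x": -2.1, "y": 1.5, "z": -0.2, "ax": 0, "ay": 0, "az": -4.1}
    - {"x": -2.2, "y": 1.4, "z": -0.2, "ax": 0, "ay": 0, "az": -4.1}
    - {"x": -2.3, "y": 1.2, "z": -0.2, "ax": 0, "ay": 0, "az": -4.1}

```text
time_s: 6.8
tool_pos: [0.5663, -0.2011, 0.2505]
tool_rot: [180.0, 0.0, 64.4]
force: [0.7, 0.4, -2.7]
grip_width: 0.0137
grasp_force: 30.0
```

Request:
jog_arm:
  motion:
    - {"x": 0, "y": 0, "z": 0, "ax": 0, "ay": 0, "az": 0}
    - {"x": 0, "y": 0, "z": 0, "ax": 0, "ay": 0, "az": 0}
    - {"x": 0, "y": 0, "z": 0, "ax": 0, "ay": 0, "az": 0}
    - {"x": 0, "y": 0, "z": 0, "ax": 0, "ay": 0, "az": 0}
    - {"x": 0, "y": 0, "z": 0, "ax": 0, "ay": 0, "az": 0}

```text
time_s: 7.3
tool_pos: [0.5667, -0.1991, 0.2497]
tool_rot: [180.0, 0.0, 64.3]
force: [-0.5, 1.0, -2.3]
grip_width: 0.0137
grasp_force: 30.0
```

```bash
python3 - <<'E'
from h import *
a,p=shot('wrist','w5.png'); b,q=shot('top','t5.png'); o=env.get_obs(); print(o['time_s'],o['tool_pos'],o['tool_rot'])
np.save('w5.npy',p,allow_pickle=True)
plan([.5655,-.1997,.25],64,1)
cv2.imwrite('pics/w5b.png',np.clip(np.vstack([a[40:330],cv2.resize(b[150:270,260:400],(512,310),interpolation=cv2.INTER_CUBIC)])[:,:,::-1].astype(float)*1.5,0,255).astype(np.uint8))
E
```

```text
7.4 [ 0.56663373 -0.1996203   0.24962947] [1.79998139e+02 5.97796067e-03 6.42244336e+01]
0: x -0.06 y -0.10 z -0.04 az 0.22
```

View pics/w5b.png

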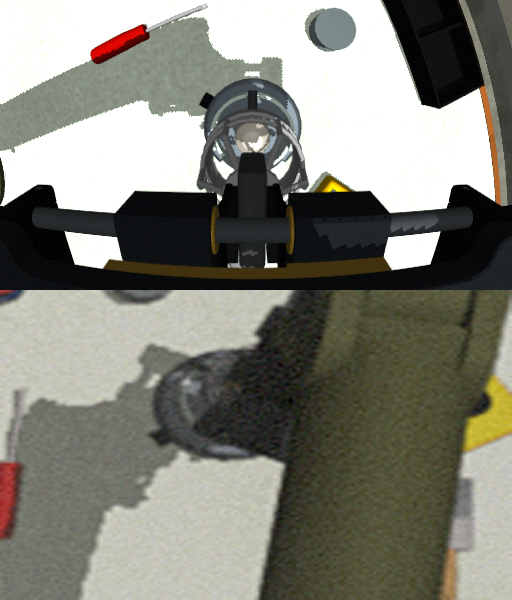

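The wrist view shows the guard held upright above the lamp, with pin 0 at (252,100), on the tool's x axis. I'll descend.

Request:
jog_arm:
  motion:
    - {"x": -0.1, "y": -0.1, "z": 1.5, "ax": 0, "ay": 0, "az": 0.2}
    - {"x": 0, "y": 0, "z": 2.0, "ax": 0, "ay": 0, "az": 0}
    - {"x": 0, "y": 0, "z": 2.0, "ax": 0, "ay": 0, "az": 0}
    - {"x": 0, "y": 0, "z": 1.0, "ax": 0, "ay": 0, "az": 0}
    - {"x": 0, "y": 0, "z": 0.5, "ax": 0, "ay": 0, "az": 0}

```text
time_s: 7.9
tool_pos: [0.5642, -0.2006, 0.1777]
tool_rot: [-179.9, 0.0, 64.0]
force: [0.2, 0.4, -2.6]
grip_width: 0.0137
grasp_force: 30.0
```

Request:
jog_arm:
  motion:
    - {"x": 0, "y": 0, "z": 0, "ax": 0, "ay": 0, "az": 0}
    - {"x": 0, "y": 0, "z": 0, "ax": 0, "ay": 0, "az": 0}
    - {"x": 0, "y": 0, "z": 0, "ax": 0, "ay": 0, "az": 0}
    - {"x": 0, "y": 0, "z": 0, "ax": 0, "ay": 0, "az": 0}
    - {"x": 0, "y": 0, "z": 0, "ax": 0, "ay": 0, "az": 0}

```text
time_s: 8.4
tool_pos: [0.5655, -0.2009, 0.1801]
tool_rot: [179.9, 0.0, 64.0]
force: [-0.4, 0.7, -3.7]
grip_width: 0.0137
grasp_force: 30.0
```

```bash
python3 - <<'E'
from h import *
a,p=shot('wrist','w6.png'); o=env.get_obs(); print(o['time_s'],o['tool_pos'],o['tool_rot'],o['force'])
t=o['tool_pos']; g=np.radians(64.2); z=t[2]-.102+.012
print('pin tip exp',proj(p,[t[0]+.058*np.cos(g),t[1]+.058*np.sin(g),z+.004],True),'slot',proj(p,[.5655+.048*np.cos(g),-.1997+.048*np.sin(g),.073],True))
plan([.5655,-.1997,.145],64,1)
cv2.imwrite('pics/w6b.png',np.clip(cv2.resize(a[100:240,180:330],(750,600)[:2],interpolation=cv2.INTER_CUBIC)[:,:,::-1].astype(float)*1.5,0,255).astype(np.uint8))
E
```

```text
8.45 [ 0.56536583 -0.20086854  0.17992031] [1.79964000e+02 7.58501750e-03 6.39653347e+01] [ 0.88820004  0.3304689  -2.97400291]
pin tip exp (np.float64(252.51890954177892), np.float64(130.58411345424435)) slot (np.float64(252.06300917762638), np.float64(138.81363048271578))
0: x 0.11 y -0.04 z 3.49 az -0.03
```

View pics/w6b.png

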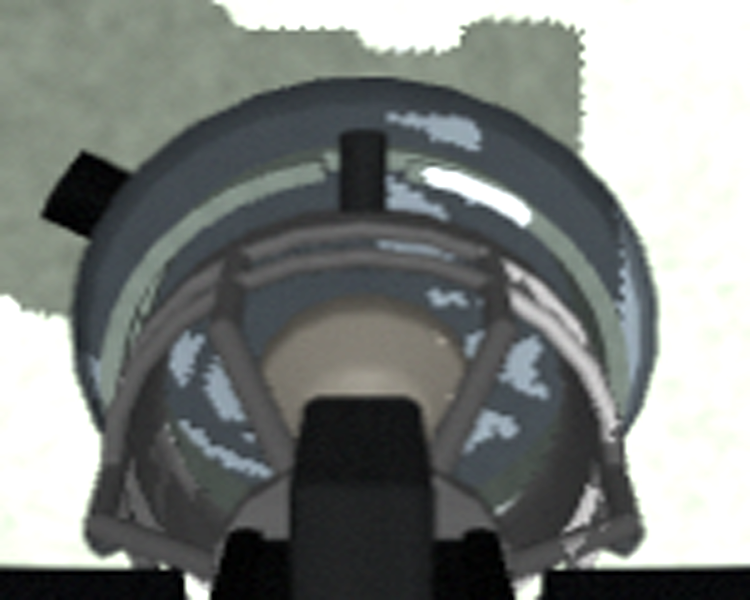

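Pin 0 is at column 363 and slot 1 spans about 328-420, so it's roughly 2 mm off and within clearance. I'll nudge it and lower it onto the ledges.

Request:
jog_arm:
  motion:
    - {"x": 0.1, "y": 0.05, "z": 0.3, "ax": 0, "ay": 0, "az": 1.2}
    - {"x": 0, "y": 0, "z": 0.5, "ax": 0, "ay": 0, "az": 0}
    - {"x": 0, "y": 0, "z": 0.5, "ax": 0, "ay": 0, "az": 0}
    - {"x": 0, "y": 0, "z": 0.4, "ax": 0, "ay": 0, "az": 0}
    - {"x": 0, "y": 0, "z": 0.3, "ax": 0, "ay": 0, "az": 0}

```text
time_s: 8.95
tool_pos: [0.5658, -0.2001, 0.1588]
tool_rot: [-180.0, 0.0, 62.8]
force: [0.5, -0.0, -3.9]
grip_width: 0.0139
grasp_force: 30.0
```

Request:
jog_arm:
  motion:
    - {"x": 0, "y": 0, "z": 0.3, "ax": 0, "ay": 0, "az": 0}
    - {"x": 0, "y": 0, "z": 0.3, "ax": 0, "ay": 0, "az": 0}
    - {"x": 0, "y": 0, "z": 0.2, "ax": 0, "ay": 0, "az": 0}
    - {"x": 0, "y": 0, "z": 0.2, "ax": 0, "ay": 0, "az": 0}
    - {"x": 0, "y": 0, "z": 0, "ax": 0, "ay": 0, "az": 0}

```text
time_s: 9.45
tool_pos: [0.5659, -0.2001, 0.1493]
tool_rot: [-180.0, 0.0, 62.8]
force: [-0.4, 0.5, -2.9]
grip_width: 0.0137
grasp_force: 30.0
```

Contact-free, with the pins at channel height. Twisting clockwise.

Request:
jog_arm:
  motion:
    - {"x": 0, "y": 0, "z": 0.2, "ax": 0, "ay": 0, "az": 0}
    - {"x": 0, "y": 0, "z": 0, "ax": 0, "ay": 0, "az": 3}
    - {"x": 0, "y": 0, "z": 0, "ax": 0, "ay": 0, "az": 4}
    - {"x": 0, "y": 0, "z": 0, "ax": 0, "ay": 0, "az": 4}
    - {"x": 0, "y": 0, "z": 0, "ax": 0, "ay": 0, "az": 4}

```text
time_s: 9.95
tool_pos: [0.5662, -0.2001, 0.1476]
tool_rot: [180.0, -0.0, 47.6]
force: [-0.3, -1.1, -2.6]
grip_width: 0.0138
grasp_force: 30.0
```

Request:
jog_arm:
  motion:
    - {"x": 0, "y": 0, "z": 0, "ax": 0, "ay": 0, "az": 4}
    - {"x": 0, "y": 0, "z": 0, "ax": 0, "ay": 0, "az": 4}
    - {"x": 0, "y": 0, "z": 0, "ax": 0, "ay": 0, "az": 4}
    - {"x": 0, "y": 0, "z": 0, "ax": 0, "ay": 0, "az": 4}
    - {"x": 0, "y": 0, "z": 0, "ax": 0, "ay": 0, "az": 4}

```text
time_s: 10.45
tool_pos: [0.5662, -0.2001, 0.1476]
tool_rot: [180.0, -0.0, 27.6]
force: [0.0, 0.3, -2.9]
grip_width: 0.0139
grasp_force: 30.0
```

Request:
jog_arm:
  motion:
    - {"x": 0, "y": 0, "z": 0, "ax": 0, "ay": 0, "az": 4}
    - {"x": 0, "y": 0, "z": 0, "ax": 0, "ay": 0, "az": 4}
    - {"x": 0, "y": 0, "z": 0, "ax": 0, "ay": 0, "az": 3}
    - {"x": 0, "y": 0, "z": 0, "ax": 0, "ay": 0, "az": 2}
    - {"x": 0, "y": 0, "z": 0, "ax": 0, "ay": 0, "az": 0}

```text
time_s: 10.95
tool_pos: [0.5662, -0.2001, 0.1476]
tool_rot: [180.0, -0.0, 14.8]
force: [-0.5, 0.4, -2.8]
grip_width: 0.0136
grasp_force: 30.0
```

```bash
python3 - <<'E'
from h import *
o=env.get_obs(); print(o['tool_pos'],o['tool_rot'],o['force'],o['wrist_torque'])
E
```

```text
[ 0.56620555 -0.20007064  0.14763511] [ 1.79982876e+02 -8.61300627e-03  1.47703936e+01] [-0.47732238  0.42262912 -2.83272339] [-0.03226561  0.01559268 -0.02362963]
```

Request:
jog_arm:
  motion:
    - {"x": 0, "y": 0, "z": 0, "ax": 0, "ay": 0, "az": 0.7}
    - {"x": 0, "y": 0, "z": 0, "ax": 0, "ay": 0, "az": 0.7}
    - {"x": 0, "y": 0, "z": 0, "ax": 0, "ay": 0, "az": 0.6}
    - {"x": 0, "y": 0, "z": 0, "ax": 0, "ay": 0, "az": 0}
    - {"x": 0, "y": 0, "z": 0, "ax": 0, "ay": 0, "az": 0}

```text
time_s: 11.45
tool_pos: [0.5661, -0.2001, 0.1475]
tool_rot: [180.0, 0.0, 12.8]
force: [0.6, 0.7, -3.0]
grip_width: 0.0137
grasp_force: 30.0
```

```bash
python3 - <<'E'
from h import *
o=env.get_obs(); print(o['tool_rot'],o['force'],o['wrist_torque'])
E
```

```text
[1.79994996e+02 4.88633183e-03 1.27758192e+01] [ 0.61820172  0.73531939 -2.96844361] [0.00611209 0.00711911 0.03358254]
```

Request:
jog_arm:
  motion:
    - {"x": 0, "y": 0, "z": 0.2, "ax": 0, "ay": 0, "az": 0}
    - {"x": 0, "y": 0, "z": 0.2, "ax": 0, "ay": 0, "az": 0}
    - {"x": 0, "y": 0, "z": 0.2, "ax": 0, "ay": 0, "az": 0}
    - {"x": 0, "y": 0, "z": 0.1, "ax": 0, "ay": 0, "az": 0}
    - {"x": 0, "y": 0, "z": 0, "ax": 0, "ay": 0, "az": 0}

```text
time_s: 11.95
tool_pos: [0.5659, -0.2, 0.1402]
tool_rot: [-180.0, 0.0, 12.8]
force: [-0.5, -0.2, -2.1]
grip_width: 0.0135
grasp_force: 30.0
```

```bash
python3 - <<'E'
from h import *
o=env.get_obs(); print(o['tool_pos'],o['tool_rot'],o['force'],o['wrist_torque'])
E
```

```text
[ 0.56592259 -0.20004871  0.14023087] [-1.79986216e+02  2.60460923e-02  1.27712975e+01] [-0.54024668 -0.24455551 -2.1221161 ] [0.01866291 0.01339636 0.01074949]
```

The guard is below ledge height, so the pins are in the notches. Lowering to the bottom.

Request:
jog_arm:
  motion:
    - {"x": 0, "y": 0, "z": 0.15, "ax": 0, "ay": 0, "az": 0}
    - {"x": 0, "y": 0, "z": 0.15, "ax": 0, "ay": 0, "az": 0}
    - {"x": 0, "y": 0, "z": 0.1, "ax": 0, "ay": 0, "az": 0}
    - {"x": 0, "y": 0, "z": 0.05, "ax": 0, "ay": 0, "az": 0}
    - {"x": 0, "y": 0, "z": 0, "ax": 0, "ay": 0, "az": 0}

```text
time_s: 12.45
tool_pos: [0.566, -0.2001, 0.136]
tool_rot: [180.0, 0.0, 12.8]
force: [-0.2, 0.6, -3.2]
grip_width: 0.0139
grasp_force: 30.0
```

Request:
jog_arm:
  motion:
    - {"x": 0, "y": 0, "z": 0.05, "ax": 0, "ay": 0, "az": 0}
    - {"x": 0, "y": 0, "z": 0.05, "ax": 0, "ay": 0, "az": 0}
    - {"x": 0, "y": 0, "z": 0, "ax": 0, "ay": 0, "az": 0}
    - {"x": 0, "y": 0, "z": 0, "ax": 0, "ay": 0, "az": 0}
    - {"x": 0, "y": 0, "z": 0, "ax": 0, "ay": 0, "az": 0}

```text
time_s: 12.95
tool_pos: [0.5663, -0.2002, 0.1356]
tool_rot: [180.0, -0.0, 12.8]
force: [-1.0, 0.4, 2.7]
grip_width: 0.0136
grasp_force: 30.0
```

Bottomed out. Release and retreat.

Request:
jog_arm:
  motion:
    - {"x": 0, "y": 0, "z": 0, "ax": 0, "ay": 0, "az": 0}
    - {"x": 0, "y": 0, "z": 0, "ax": 0, "ay": 0, "az": 0}
    - {"x": 0, "y": 0, "z": 0, "ax": 0, "ay": 0, "az": 0}
    - {"x": 0, "y": 0, "z": 0, "ax": 0, "ay": 0, "az": 0}
    - {"x": 0, "y": 0, "z": 0, "ax": 0, "ay": 0, "az": 0}
  claw: 0.1

```text
time_s: 13.45
tool_pos: [0.5661, -0.2001, 0.1349]
tool_rot: [-180.0, 0.0, 12.8]
force: [-0.8, -0.5, 0.9]
grip_width: 0.0438
grasp_force: 0.0
```

Request:
jog_arm:
  motion:
    - {"x": 0, "y": 0, "z": -1, "ax": 0, "ay": 0, "az": 0}
    - {"x": 0, "y": 0, "z": -2, "ax": 0, "ay": 0, "az": 0}
    - {"x": 0, "y": 0, "z": -3, "ax": 0, "ay": 0, "az": 0}
    - {"x": 0, "y": 0, "z": -4, "ax": 0, "ay": 0, "az": 0}
    - {"x": 0, "y": 0, "z": -4, "ax": 0, "ay": 0, "az": 0}

```text
time_s: 13.95
tool_pos: [0.5659, -0.1999, 0.2771]
tool_rot: [180.0, -0.0, 12.8]
force: [-0.1, -1.3, 0.3]
grip_width: 0.0482
grasp_force: 0.0
```

Request:
jog_arm:
  motion:
    - {"x": -3, "y": 0, "z": -1, "ax": 0, "ay": 0, "az": 0}
    - {"x": -3, "y": 0, "z": 0, "ax": 0, "ay": 0, "az": 0}
    - {"x": -2, "y": 0, "z": 0, "ax": 0, "ay": 0, "az": 0}
    - {"x": 0, "y": 0, "z": 0, "ax": 0, "ay": 0, "az": 0}
    - {"x": 0, "y": 0, "z": 0, "ax": 0, "ay": 0, "az": 0}

```text
time_s: 14.45
tool_pos: [0.4885, -0.2177, 0.2859]
tool_rot: [179.9, -0.1, 12.7]
force: [0.8, -0.1, -0.0]
grip_width: 0.0477
grasp_force: 0.0
```

```bash
python3 - <<'E'
from h import *
a,p=shot('wrist','w9.png'); o=env.get_obs(); print(o['time_s'],o['tool_pos'],o['force'])
r=rect(a,p,[.566,-.2],.168); r2=rect(a,p,[.566,-.2],.046)
cv2.imwrite('pics/r9.png',np.clip(np.hstack([r,r2])[:,:,::-1].astype(float)*1.5,0,255).astype(np.uint8))
E
```

```text
14.5 [ 0.48894339 -0.21730125  0.28560804] [-0.58280286  0.00170285  0.29124648]
```

View pics/r9.png

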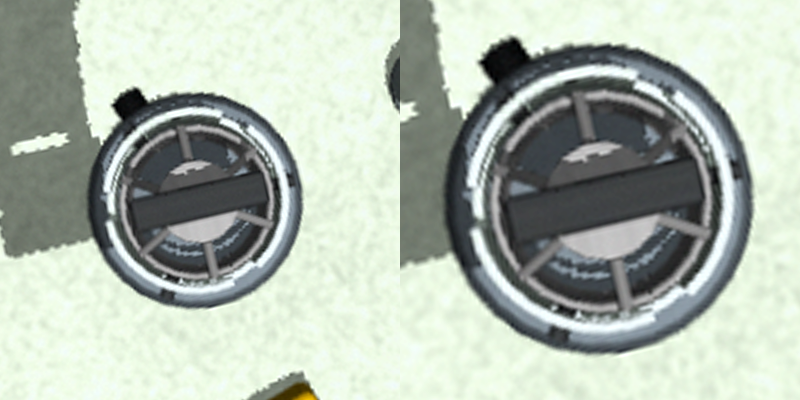

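The guard is seated level inside the collar. The tab is about 54 mm long at the expected height, and the pins show outside the wall at (740,178) and (558,335), past the entries. I'm handing it in.

```bash
python3 -c "
from cell import env
print(env.sign_off())"
```

```text
the job is handed in; nothing more can be done
None
```

The guard is fitted on the lamp, twisted clockwise and down in the locking notches, then released; I handed the job in after about 14.5 s, with nothing else on the bench touched.

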